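# Index the marking-out turntable to the cursor and lock it

### The arm

A 6-joint arm with a two-finger parallel gripper is mounted at the origin on a cart in front of the work surface, level with it; the furniture and walls round the work are solid. World frame = base frame: x ahead of the robot, y to its left, z up, the work surface at z = 0. Lengths are in mm, angles in degrees, forces in N, time in s.
With the tool pointing down it reaches from about 300 to 750 mm from the base axis. Payload 8.5 kg.
Tool frame: the origin (TCP) lies at the very end of the fingers, on their centre line; the grasp point (between the pads) lies 19 mm behind it (manip.grasp_offset is the distance from the TCP to the grasp point, in mm); z points along the fingers, y is the direction in which the jaws open and shut (so a half turn about z gives the same grasp; the last joint's range is limited). The gripper opens to 85 mm and grips with 20 to 120 N. Pads are 22 mm wide; open, the fingers measure 114 mm over their backs; the gripper's body (76 mm by 85 mm) begins 54 mm behind the grasp point. The pads swing forward as they close: fully open they stand 13 mm farther back than shut.
Start: joints at [55.674, 21.807, 74.336, -0, 83.858, -12.336], TCP at [205.936, 509.971, 231.322] pointing down, gripper open.
Joint ranges: [-178.18, 178.18], [-50.72, 133.34], [12.68, 142.11], [-81.47, 261.47], [9.98, 163.14], [-165.26, 165.26]. Speed limits (degrees/s): [136.94, 136.94, 180, 180, 180, 180].

### API

Orientations are given as a 3x3 rotation matrix whose columns are the frame's x, y, z axes.
In Python, from station import manip gives the robot as it stands.
- The arm moves only by the shell command python3 -m handwheel 'ROWS' [FORCE]. ROWS is JSON, a list of rows, each a list of 3 entries, a list of its own where there are three numbers: the turn, a rotation vector about the tool's x, y, z in rad, then the shift along the tool's x, y, z in mm, then the opening, from 0 (shut) to 1 (fully open). In form: [[[wx, wy, wz], [x, y, z], jaw], ...]. A call has 1 to 20 rows; each row shifts and turns the commanded pose from where the row before left it, along the tool's axes as they then stand; what a row does not reach is not made up. A row lasts 1/10 s, in which the tool goes at most 50 mm and 8.59 degrees, less where a joint would pass 70% of its speed; a pose out of reach is approached as far as the arm can. A call is refused whole if a number of a shift passes 50 or a number of a turn 0.15, either way. A call with a gripper value outside its range is refused whole. The fingers move at their own pace and stop on an object; FORCE is the grip in N (left out, the last holds). Time passes only in rows, so rows that do not move let the fingers close. It gives the time, the measured TCP pose, the force and the opening at its end, in the units of the state.
- manip.observe(): the state, without advancing time (a new reading comes with each control period).
- manip.capture(name): name is "side" or "top" or "wrist"; returns a dict with "color" (480x640x3 uint8, red, green, blue), "z_map" (480x640 float32, mm along the optical axis (not along the pixel's ray), 0 where there is no reading), "vertical_fov" (degrees; the focal length in pixels is half the picture's height over the tangent of half this angle, whatever the lens; pixels are square), "cx", "cy" (the principal point, pixels), "world_from_camera" (4x4, takes a point from camera to world coordinates). Camera axes: x right, y up, looking along -z (the intrinsics and any distortion apply to the point x, -y, -z); pixel columns grow to the right and rows downward; lengths in mm; the calibration is good to about 2 mm. A picture is of the moment at which its call begins.
- manip.job_done(): hands the job in, once; it reports no verdict.
Trained networks look in the newest picture that a camera, given by its name, has taken for a name from the list of things; names that differ only in an ending like _2 or _b are one class to them, and where a whole thing is asked for, a point or a joint stands for the part that bears it (a point fixed in the world has none). Each returns a list of dicts, best first, with "p" (0 to 1); they miss things now and then, are a little off and sometimes report something else, mostly with a low value. They report only what shows in the picture. A call takes as long as a camera call. They do not tell look-alikes from the thing itself.
- manip.regions_of(camera, thing): "pixels" (480x640 bool, what is visible of it).
- manip.tip_of(camera, thing): "position" ([x, y, z] in mm, in the coordinates of the camera as it stood for that picture, good to about 4 mm: a listed point, or the origin of a listed thing).
The state is a dict: "time": time; "qpos": joint angles; "dq": joint speeds; "joint_torque": joint torques, N m; "eef_pos": TCP position; "tcp_rot": TCP orientation; "ft_force": force on the tool from outside, world axes, zero at the start; "torque": the same for the moment, N m; "finger_gap": finger opening in mm.
Only numpy, scipy, OpenCV 4.12 (cv2) and the standard library are available. Lean on these libraries where they do the work, as an engineer would, in place of code of your own. Each camera call takes 0.05 s, during which the arm holds its last target. There are 200 camera calls.

### The job

The next pencil line on the turned knob is to be marked out: with the fingertips, push the black turntable dial round by its finger notches until its white index line stands exactly opposite the orange cursor on the scale. Then push the red brake lever over as far as it goes, so that the dial is locked on that line. Push gently and pick nothing up: the knob stays standing on its cork pad, and the cursor and the things lying about stay where they are.

Things in the scene. Friction and masses are not known exactly. Their poses are not given: they have to be found in the camera images.
- index_stand: Indexing turntable, bolted down: grey cast foot of 74 mm radius (13 mm high under the rim), black dial, scale, orange cursor, red lever. Origin: on the dial's vertical axis at bench level; -x is its front, the middle of the scale. Angles given are about that axis from the front, counter-clockwise from above: the brake housing is at 90 degrees (-y side, on the robot's right).
- dial_axis (a point): Centre of the dial's top face, 52 mm above the bench; axes as the stand's. The scale plate lies outside the rim from -42 to 42 degrees, radius 87 to 111 mm, top flush with the dial; a line every 5 degrees, longer every 10. Beside the rim, fingers have room from about 125 to 295 degrees.
- dial (a joint): Angle of the dial's white index line from the stand's front, counter-clockwise from above, rad (starts 1.2 to 5.1; turns either way, no stop near). The dial is a disc of radius 84 mm, from 36 to 52 mm above the bench. It turns stiffly (0.12 N m, about 1.5 N at the rim) and stays where it is left.
- notch (a point): Middle of the floor of the finger notch centred 60 degrees on from the index line, at the dial's top face, radius 68 mm. The other two are at 180 and 300 degrees from the line. Each notch is cut through the rim, open outwards and downwards, 16 mm deep, 40 degrees wide: 46 mm at the floor, 57 mm at the rim; side walls radial.
- dial_index (a point): Outer end of the white index line (3 mm wide, on the dial's top face), at the rim, radius 84 mm. Moves with the dial.
- cursor_line (a point): Point at the dial's rim (radius 84 mm, level with its top) that the cursor shows. The cursor is an orange clip, 13 mm wide, 30 mm long, with a brass screw, on the scale plate, up to 63 mm above the bench; its tip with a black line points at the dial. It is within 0.5 rad of the stand's front and held by friction only.
- brake_lever (a joint): Angle of the red brake lever, rad: 0 is free (starts 0 to 0.3); grows counter-clockwise from above to its stop at 1.35. It presses a pad on the drum under the dial from about 1.0 on; with the brake on, the dial is some ten times harder to turn. The lever takes about 2.5 N at its end, up to 5 N as the brake bites, and stays where it is left.
- lever_end (a point): Centre of the red ball, 17 mm across, at the lever's end, 66 mm above the bench, 52 mm from its pivot; the arm is 12 mm thick and slopes down to 55 mm above the bench at the pivot. At 0 it points to the stand's front, 32 degrees to the right of -x; locked, to the right and slightly back, its ball having moved away from the robot.
- lever_pivot (a point): Point on the lever's vertical axis, level with the ball, 110 mm from the dial's axis on the stand's -y side. The lever's hub is 25 mm across.
- turned_knob_center (a point): Centre of the work, a dark turned drawer knob, 38 mm across and 40 mm high, standing loose on the cork pad (52 mm across, 4 mm thick) in the middle of the dial; its top is 96 mm above the bench.
- beech_plug_center (a point): Centre of a loose pale beech plug, 35 mm across, 39 mm high. Bystander.
- bit_cup_center (a point): Centre of a loose white plastic cup, 37 mm across, 56 mm high. Bystander.
- pencil_center (a point): Centre of a loose green pencil, 123 mm long, 7 mm thick, lying along its y axis. Bystander.
- turned_knob: The same turned knob; origin at the centre of its foot, z up.
Mind the look-alikes: they are no part of the job. There is more than one size of the turned_knob; the job needs the larger.

How it is judged:
By the outcome, as a careful person would: the job done as asked, in the order asked, and still so for the second after the job is handed in, with the robot touching nothing.
It also fails if it takes over 72 s, if anything falls off the work surface, if the arm or the gripper's body presses on something with over 40 N, if the wrist force passes 120 N, or if a joint passes its speed limit or range.

## Working session

There is one attempt and no reset: what is moved stays moved. The work goes in short steps, Python scripts to look and compute and a shell command to move; the robot and the scene stay as the last step left them, time stands still between calls to the robot, and variables do not carry over. Pictures are saved under pics/ and viewed, about 8 in all and at most 12, crops included, and the job is handed in when it is done.

```bash
mkdir -p pics; ls
cat > h.py <<'E'
import numpy as np, cv2
from station import manip
def cam(n):
    c=manip.capture(n); c['f']=240/np.tan(np.radians(c['vertical_fov']/2)); return c
def w(c,p):
    T=np.array(c['world_from_camera']); return (T@np.r_[p,1])[:3]
def proj(c,P):
    T=np.linalg.inv(np.array(c['world_from_camera'])); p=(T@np.r_[P,1])[:3]
    return np.array([c['cx']+c['f']*p[0]/-p[2], c['cy']-c['f']*p[1]/-p[2]])
def atz(c,u,v,z):
    T=np.array(c['world_from_camera']); d=T[:3,:3]@np.array([(u-c['cx'])/c['f'],-(v-c['cy'])/c['f'],-1]); o=T[:3,3]
    return o+d*(z-o[2])/d[2]
def save(c,n): cv2.imwrite('pics/'+n+'.png',c['color'][:,:,::-1])
E
python3 - <<'E'
from h import *
s=manip.observe(); print({k:np.round(v,3).tolist() for k,v in s.items()})
for n in ['top','side']:
    c=cam(n); save(c,n+'0'); print(n,c['f'],c['cx'],c['cy'],np.round(c['world_from_camera'],3).tolist(),[k for k in c])
    for t in ['index_stand','dial_axis','notch','dial_index','cursor_line','lever_end','lever_pivot','turned_knob_center','beech_plug_center','bit_cup_center','pencil_center']:
        try:
            for r in manip.tip_of(n,t)[:3]: 
                P=w(c,r['position']); print(t,round(r['p'],2),P.round(1),proj(c,P).round())
        except Exception as e: print(t,e)
E
```

```text
pics
{'time': 0.0, 'qpos': [55.674, 21.841, 74.385, 0.001, 83.859, -12.336], 'dq': [0.065, 0.028, 0.038, -0.04, -0.035, -0.037], 'joint_torque': [-0.0, -44.844, -23.128, -0.0, 0.005, 0.0], 'eef_pos': [205.77, 509.735, 230.71], 'tcp_rot': [[-0.927, 0.374, -0.001], [0.374, 0.927, -0.001], [0.0, -0.001, -1.0]], 'ft_force': [0.054, -0.122, -0.31], 'torque': [0.057, -0.038, -0.014], 'finger_gap': 85.601}
top 566.6118084728217 316.8233007913187 237.16996944522472 [[-0.011, 0.983, -0.184, 431.512], [-1.0, -0.012, -0.0, 140.227], [-0.003, 0.184, 0.983, 927.69], [0.0, 0.0, 0.0, 1.0]] ['color', 'z_map', 'vertical_fov', 'cx', 'cy', 'world_from_camera', 'f']
index_stand 0.74 [5.16e+02 9.22e+01 2.00e-01] [347. 290.]
dial_axis 0.75 [522.3  87.2  53.9] [352. 283.]
notch 0.96 [517.8 159.5  58.4] [305. 286.]
notch 0.42 [511.1 -17.7  65.6] [421. 289.]
dial_index 0.61 [592.6 128.2  49. ] [325. 239.]
cursor_line 0.61 [438.  114.7  49.8] [335. 339.]
lever_end 0.72 [469.4 -54.8  69.2] [448. 316.]
lever_pivot 0.71 [511.4 -16.5  66.3] [421. 289.]
turned_knob_center 0.91 [520.7  92.7  78.7] [349. 282.]
turne
[... 477 characters left out ...]
v', 'cx', 'cy', 'world_from_camera', 'f']
index_stand 0.68 [ 5.213e+02  8.780e+01 -5.000e-01] [299. 298.]
dial_axis 0.63 [516.8  91.   57.5] [296. 267.]
notch 0.84 [521.5 159.3  52.6] [291. 255.]
notch 0.33 [449.  357.7  32.8] [241. 232.]
dial_index 0.83 [596.2 130.2  53.6] [334. 258.]
cursor_line 0.64 [440.7 118.3  57.3] [250. 265.]
lever_end 0.83 [469.1 -50.9  67.5] [284. 303.]
lever_pivot 0.92 [513.2 -20.3  65.3] [310. 292.]
turned_knob_center 0.7 [518.   86.7  78. ] [298. 257.]
turned_knob_center 0.22 [514.2 -18.9  61.9] [310. 294.]
beech_plug_center 0.56 [587.4 326.5  18.9] [305. 239.]
bit_cup_center 0.64 [450.1 360.2  31.6] [241. 233.]
pencil_center 0.69 [688.7  45.5   5.7] [398. 297.]
```

```bash
python3 -c "
import cv2
a=cv2.imread('pics/top0.png')[130:400,150:520];cv2.imwrite('pics/t1.png',cv2.resize(a,None,fx=2.16,fy=2.16,interpolation=cv2.INTER_CUBIC))"
```

```text
(no output)
```

View pics/t1.png

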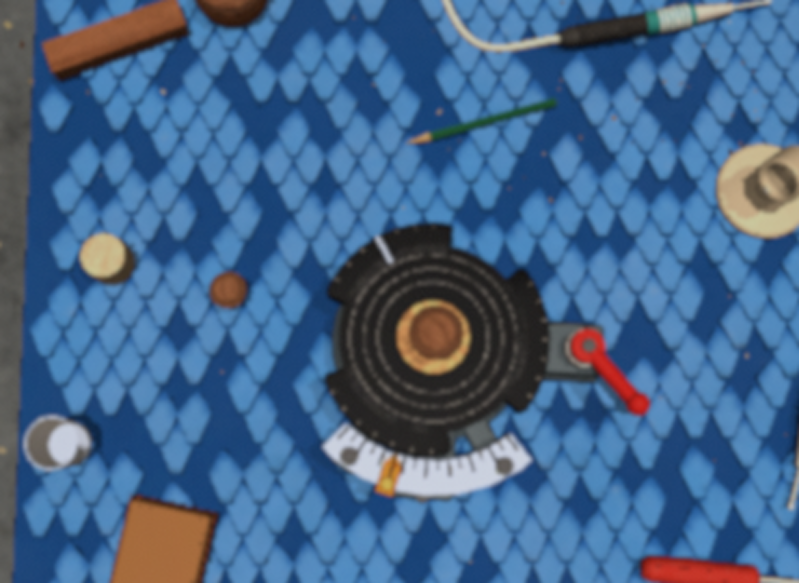

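View pics/side0.png

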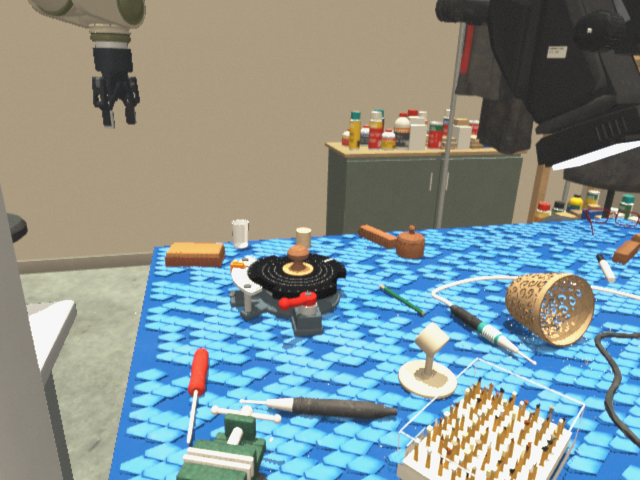

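Crop t1 shows:
- The stand centre is at about full-image (350,286).
- The index line is far-left, at full (327,245), and the orange cursor is front-left, at (331,350).
- The red lever's ball is at (447,317) and is free.
- Knob look-alikes: the one on the cork pad (349,282) is the larger, and I chose it. A small one is at (255,264), and a bigger lidded brown thing is at (257,130).
- Other red or green things (the screwdriver, the soldering pen) are not the lever or the pencil.

Next I refine the axis and the angles.

```bash
cat >> h.py <<'E'
def cloud(c):
    z=c['z_map']; v,u=np.mgrid[:480,:640]; T=np.array(c['world_from_camera'])
    p=np.stack([(u-c['cx'])/c['f']*z,-(v-c['cy'])/c['f']*z,-z],-1); return p@T[:3,:3].T+T[:3,3]
def polar(c,ctr,z=52,r=(40,116),scale=6,n=1440):
    """unroll: rows radius, cols world angle 0..360"""
    R=np.arange(r[0],r[1],1/3.); A=np.radians(np.arange(n)*360/n)
    m=np.zeros((len(R),n,2),np.float32); T=np.linalg.inv(np.array(c['world_from_camera']))
    P=np.stack([ctr[0]+R[:,None]*np.cos(A),ctr[1]+R[:,None]*np.sin(A),np.full((len(R),n),z)],-1)@T[:3,:3].T+T[:3,3]
    u=c['cx']+c['f']*P[...,0]/-P[...,2]; v=c['cy']-c['f']*P[...,1]/-P[...,2]
    return cv2.remap(c['color'],u.astype(np.float32),v.astype(np.float32),cv2.INTER_LINEAR),R,A
def axis(c,g):
    P=cloud(c).reshape(-1,3); d=np.hypot(*(P[:,:2]-g).T); P=P[(c['z_map'].ravel()>0)&(d<88)]
    Q=P[(abs(P[:,2]-52)<5)]; ring=[]
    a=np.degrees(np.arctan2(*(Q[:,:2]-g).T[::-1])); rr=np.hypot(*(Q[:,:2]-g).T)
    return P,Q,a,rr
def angles(c,ctr,z=52):
    I,R,A=polar(c,ctr,z); hsv=cv2.cvtColor(I,cv2.COLOR_RGB2HSV).astype(int); deg=np.degrees(A)
    out={}
    rw=(R>66)&(R<82); m=((hsv[...,2]>110)&(hsv[...,1]<90))[rw]; k=m.sum(0)
    out['white']=[(deg[i],int(k[i])) for i in range(len(k)) if k[i]>len(m)*.6]
    o=((hsv[...,0]<22)&(hsv[...,0]>8)&(hsv[...,1]>150)&(hsv[...,2]>120)); rw=(R>86)&(R<110)
    k=o[rw].sum(0); out['orange']=[(deg[i],int(k[i])) for i in range(len(k)) if k[i]>8]
    return out,I
E
python3 - <<'E'
from h import *
for n in ['top','side']:
    c=cam(n); g=np.array([519,89.])
    P,Q,a,rr=axis(c,g); print(n,len(Q),np.median(Q[rr<60][:,2]), )
    # cork pad/knob centroid
    K=P[(P[:,2]>85)]; print('knob top',K.mean(0),len(K))
    o,I=angles(c,g); print(o['white'][:1],o['white'][-1:],len(o['white']),'orange',o['orange'][:1],o['orange'][-1:])
    cv2.imwrite(f'pics/pol_{n}.png',cv2.resize(I[:,:,::-1],(800,300)))
E
python3 - <<'E'
import cv2,numpy as np
a=cv2.imread('pics/pol_top.png');b=cv2.imread('pics/pol_side.png');cv2.imwrite('pics/pol.png',np.vstack([a,b]))
E
```

```text
top 7496 53.4655819035861
knob top [517.31960219  90.84970148  92.03837728] 493
[(np.float64(27.0), 44)] [(np.float64(30.750000000000004), 48)] 16 orange [(np.float64(158.25), 22)] [(np.float64(164.0), 10)]
side 2834 54.027661624842324
knob top [516.64327096  80.74342525  91.38484073] 206
[(np.float64(27.25), 42)] [(np.float64(34.5), 31)] 30 orange [(np.float64(149.5), 13)] [(np.float64(160.25), 10)]
```

View pics/pol.png

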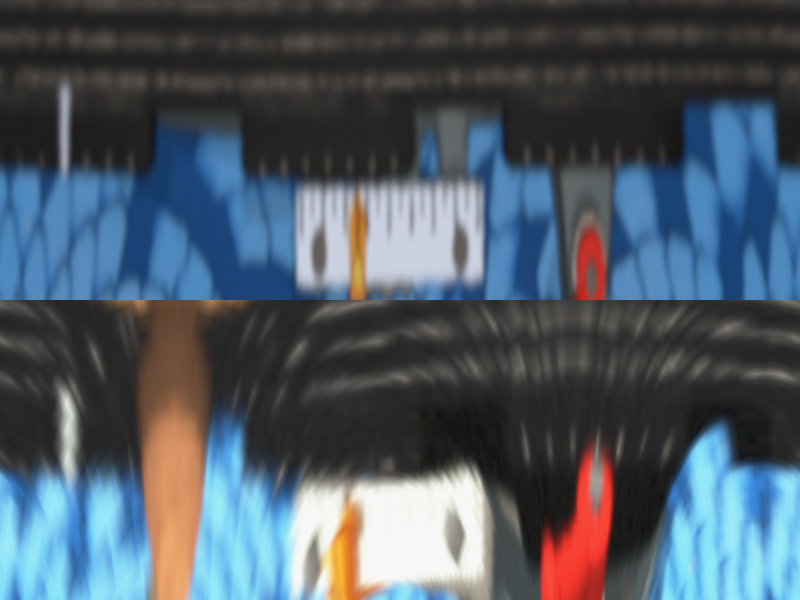

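```bash
python3 - <<'E'
from h import *
for n in ['side','top']:
    c=cam(n); P=cloud(c); ok=(c['z_map']>0)&(P[...,2]>110)&(P[...,0]>250)&(P[...,0]<900)&(abs(P[...,1])<450)
    Q=P[ok]; print(n,len(Q)); 
    if len(Q): print(Q.min(0).round(),Q.max(0).round(),np.percentile(Q,[5,50,95],axis=0).round())
E
python3 -m handwheel '[[[0,0,0],[-16,-9,0],0],[[0,0,0],[-33,-17,0],0],[[0,0,0],[-33,-18,0],0],[[0,0,0],[-33,-18,0],0],[[0,0,0],[-33,-18,0],0],[[0,0,0],[-33,-18,0],0],[[0,0,0],[-33,-18,0],0]]'
```

```text
side 21390
[ 737. -188.  110.] [900. 142. 481.] [[ 771. -159.  286.]
 [ 814. -103.  388.]
 [ 877.   40.  462.]]
top 1801
[ 775. -151.  110.] [870.  -1. 403.] [[ 781. -130.  272.]
 [ 805.  -75.  336.]
 [ 834.  -18.  387.]]
time: 2.1
eef_pos: [361.7, 321.0, 231.5]
tcp_rot: [[-0.927, 0.374, 0.0], [0.374, 0.927, 0.0], [-0.0, 0.0, -1.0]]
ft_force: [0.5, 0.8, 0.2]
finger_gap: -0.1
```

```bash
python3 -m handwheel '[[[0,0,0],[-35,-19,0],0],[[0,0,0],[-35,-19,0],0],[[0,0,0],[-35,-19,0],0],[[0,0,0],[-35,-19,0],0],[[0,0,0],[-35,-19,0],0],[[0,0,0],[-35,-18,0],0],[[0,0,0],[-35,-18,0],0],[[0,0,0],[-35,-18,0],0],[[0,0,0],[-38,-19,0],0]]'; python3 -m handwheel '[[[0,0,0.1316],[0,0,10],0],[[0,0,0.1316],[0,0,10],0],[[0,0,0.1316],[0,0,10],0],[[0,0,0.1316],[0,0,10],0],[[0,0,0.1316],[0,0,10],0],[[0,0,0.1316],[0,0,10],0],[[0,0,0.1316],[0,0,10],0],[[0,0,0.1316],[0,0,10],0],[[0,0,0.1316],[0,0,5],0],[[0,0,0.1316],[0,0,5],0],[[0,0,0.1316],[0,0,5],0],[[0,0,0.1316],[0,0,5],0],[[0,0,0.1316],[0,0,0],0],[[0,0,0],[0,0,0],0],[[0,0,0],[0,0,0],0]]'
python3 - <<'E'
from h import *
c=cam('top');save(c,'top1');c2=cam('wrist');save(c2,'wr1')
a=c['color'][180:360,240:480]; a=cv2.resize(a,(640,480)); cv2.imwrite('pics/m1.png',cv2.resize(np.hstack([a,c2['color']]),(800,300))[:,:,::-1])
E
```

```text
time: 3.0
eef_pos: [593.7, 46.2, 231.4]
tcp_rot: [[-0.927, 0.374, 0.0], [0.374, 0.927, 0.0], [-0.0, 0.0, -1.0]]
ft_force: [1.0, -0.5, -0.1]
finger_gap: -0.2
time: 4.5
eef_pos: [593.0, 47.4, 131.4]
tcp_rot: [[0.497, 0.868, 0.0], [0.868, -0.497, -0.0], [0.0, 0.0, -1.0]]
ft_force: [0.4, 0.1, 0.2]
finger_gap: 0.1
```

View pics/m1.png

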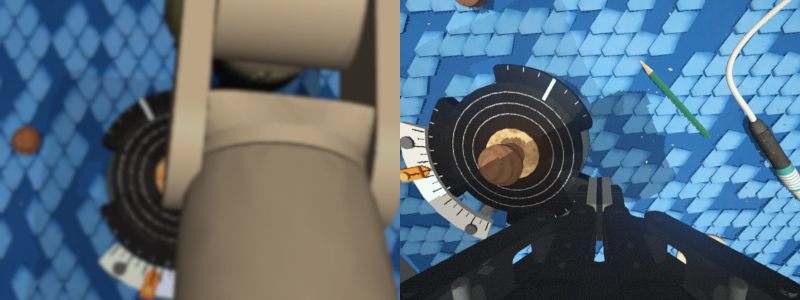

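Left view (top): the gripper is over the right-rear notch. Right view (wrist): the index at about (548,88) and cursor (415,172) show clearly, and the closed fingertips (600,190) stand just outside the rim over the notch. Descending.

```bash
python3 -m handwheel '[[[0,0,0],[0,1.5,10],0],[[0,0,0],[0,0,20],0],[[0,0,0],[0,0,20],0],[[0,0,0],[0,0,15],0],[[0,0,0],[0,0,6],0],[[0,0,0],[0,0,6],0],[[0,0,0],[0,0,6],0],[[0,0,0],[0,0,4],0],[[0,0,0],[0,0,3],0],[[0,0,0],[0,0,0],0],[[0,0,0],[0,0,0],0]]'
python3 - <<'E'
from h import *
c2=cam('wrist');save(c2,'wr2')
for g in ([519,89],[518.5,89.5]):
    o,I=angles(c2,np.array(g)); print([x[0] for x in o['white']],o['orange'][:1],o['orange'][-1:])
cv2.imwrite('pics/m2.png',np.hstack([cv2.resize(c2['color'],(400,300)),cv2.resize(I,(400,300))])[:,:,::-1])
E
```

```text
time: 5.7
eef_pos: [594.3, 46.7, 41.5]
tcp_rot: [[0.5, 0.866, 0.0], [0.866, -0.5, -0.0], [0.0, 0.0, -1.0]]
ft_force: [0.1, 0.4, -0.4]
finger_gap: 0.1
[np.float64(26.5), np.float64(26.75), np.float64(27.0), np.float64(27.25), np.float64(27.5), np.float64(27.75), np.float64(28.0), np.float64(28.25), np.float64(28.500000000000004), np.float64(28.75), np.float64(29.000000000000004)] [] []
[np.float64(26.0), np.float64(26.250000000000004), np.float64(26.5), np.float64(26.75), np.float64(27.0), np.float64(27.25), np.float64(27.5), np.float64(27.75), np.float64(28.0), np.float64(28.25), np.float64(28.500000000000004)] [] []
```

View pics/m2.png

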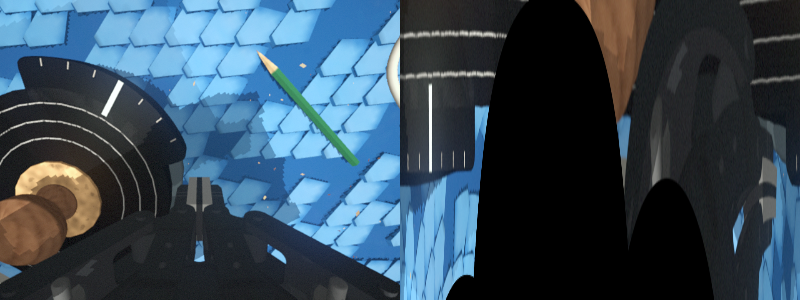

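```bash
python3 -m handwheel '[[[0,0,-0.04],[3.5,-0.07,0],0],[[0,0,-0.04],[3.5,-0.07,0],0],[[0,0,-0.04],[3.5,-0.07,0],0],[[0,0,-0.04],[3.5,-0.07,0],0],[[0,0,-0.04],[3.5,-0.07,0],0],[[0,0,-0.05],[4.3,-0.11,0],0],[[0,0,-0.06],[5.2,-0.16,0],0],[[0,0,-0.075],[6.5,-0.24,0],0],[[0,0,-0.075],[6.5,-0.24,0],0],[[0,0,-0.075],[6.5,-0.24,0],0],[[0,0,-0.075],[6.5,-0.24,0],0],[[0,0,-0.075],[6.5,-0.24,0],0],[[0,0,-0.075],[6.5,-0.24,0],0],[[0,0,-0.075],[6.5,-0.24,0],0]]'
python3 - <<'E'
from h import *
s=manip.observe();d=s['eef_pos'][:2]-np.array([518.7,89.3]);print(np.hypot(*d),np.degrees(np.arctan2(d[1],d[0])),s['ft_force'])
R=np.array(s['tcp_rot']);print(np.degrees(np.arctan2(R[1,1],R[0,1])))
c2=cam('wrist');save(c2,'wr3');o,I=angles(c2,np.array([518.7,89.3]));print([x[0] for x in o['white']])
E
```

```text
time: 7.15
eef_pos: [602.2, 116.7, 41.7]
tcp_rot: [[-0.309, 0.951, 0.001], [0.951, 0.309, -0.0], [-0.001, 0.001, -1.0]]
ft_force: [0.4, -1.0, -0.2]
finger_gap: -0.3
87.87695534902066 18.152153923932048 [ 0.44503263 -0.97104627 -0.20907616]
18.004603186123305
[np.float64(63.25), np.float64(63.50000000000001), np.float64(63.75000000000001), np.float64(64.0), np.float64(64.25), np.float64(64.5), np.float64(64.75), np.float64(65.0), np.float64(65.25), np.float64(65.5), np.float64(65.75)]
```

```bash
python3 -m handwheel '[[[0,0,-0.075],[6.55,-0.3,0],0],[[0,0,-0.075],[6.55,-0.3,0],0],[[0,0,-0.075],[6.55,-0.3,0],0],[[0,0,-0.075],[6.55,-0.3,0],0],[[0,0,-0.075],[6.55,-0.3,0],0],[[0,0,-0.075],[6.55,-0.3,0],0],[[0,0,-0.075],[6.55,-0.3,0],0],[[0,0,-0.075],[6.55,-0.3,0],0],[[0,0,-0.075],[6.55,-0.3,0],0],[[0,0,-0.075],[6.55,-0.3,0],0],[[0,0,-0.075],[6.55,-0.3,0],0],[[0,0,-0.075],[6.55,-0.3,0],0],[[0,0,-0.075],[6.55,-0.3,0],0],[[0,0,-0.075],[6.55,-0.3,0],0],[[0,0,-0.075],[6.55,-0.3,0],0],[[0,0,-0.075],[6.55,-0.3,0],0],[[0,0,-0.075],[6.55,-0.3,0],0],[[0,0,-0.075],[6.55,-0.3,0],0],[[0,0,-0.06],[5.2,-0.2,0],0]]'
python3 - <<'E'
from h import *
s=manip.observe();d=s['eef_pos'][:2]-np.array([518.7,89.3]);print(np.hypot(*d),np.degrees(np.arctan2(d[1],d[0])),s['ft_force'])
c2=cam('wrist');save(c2,'wr4');o,I=angles(c2,np.array([518.7,89.3]));print([x[0] for x in o['white']],o['orange'][:1],o['orange'][-1:])
E
```

```text
time: 9.1
eef_pos: [505.1, 175.8, 41.7]
tcp_rot: [[-0.989, -0.151, 0.001], [-0.151, 0.989, 0.001], [-0.002, 0.0, -1.0]]
ft_force: [1.1, 1.9, -0.2]
finger_gap: -0.4
87.59614361942772 98.90083112357779 [ 1.13991815  1.87935488 -0.15073953]
[np.float64(145.25), np.float64(145.5), np.float64(145.75), np.float64(146.0), np.float64(146.25), np.float64(146.5), np.float64(146.75), np.float64(147.0), np.float64(147.25), np.float64(147.5), np.float64(186.75), np.float64(187.0), np.float64(187.25), np.float64(187.5), np.float64(187.75), np.float64(188.0), np.float64(188.25), np.float64(188.5), np.float64(188.75000000000003), np.float64(189.0), np.float64(189.25), np.float64(189.5), np.float64(189.75), np.float64(190.0), np.float64(190.25), np.float64(190.5), np.float64(190.75), np.float64(191.0), np.float64(191.25), np.float64(191.5), np.float64(191.75), np.float64(192.00000000000003), np.float64(192.25), np.float64(192.5), np.float64(192.75), np.float64(193.0), np.float64(193.25000000000003), np.float64(193.5)] [(np.float64(159.0), 10)] [(np.float64(167.25), 12)]
```

```bash
python3 -m handwheel '[[[0,0,0],[-4,0,0],0],[[0,0,0],[0,0,-20],0],[[0,0,0],[0,0,-35],0],[[0,0,0],[0,0,-35],0],[[0,0,0],[0,0,-20],0],[[0,0,0],[-15.7,-36.2,0],0],[[0,0,0],[-15.7,-36.2,0],0],[[0,0,0],[-15.7,-36.2,0],0],[[0,0,0],[-15.7,-36.2,0],0]]';python3 -m handwheel '[[[0,0,0.142],[0,0,0],0],[[0,0,0.142],[0,0,0],0],[[0,0,0.142],[0,0,0],0],[[0,0,0.142],[0,0,0],0],[[0,0,0.142],[0,0,0],0],[[0,0,0.142],[0,0,0],0],[[0,0,0.142],[0,0,0],0],[[0,0,0.142],[0,0,0],0],[[0,0,0.142],[0,0,0],0],[[0,0,0.142],[0,0,0],0],[[0,0,0.142],[0,0,0],0],[[0,0,0.142],[0,0,0],0],[[0,0,0.142],[0,0,0],0],[[0,0,0.142],[0,0,0],0],[[0,0,0.142],[0,0,0],0],[[0,0,0.142],[0,0,0],0],[[0,0,0],[0,0,0],0]]'
python3 - <<'E'
from h import *
for n in ['wrist','top']:
    c2=cam(n);save(c2,n+'5')
    for g in ([518.7,89.3],[518.7,91.3],[520.7,89.3]):
        o,I=angles(c2,np.array(g))
        print(n,[x[0] for x in o['white']],o['orange'][:1],o['orange'][-1:])
        if g==[518.7,89.3]: cv2.imwrite('pics/pp_%s.png'%n,cv2.resize(I[:,480:880,::-1],(400,456)))
a=[cv2.imread('pics/pp_%s.png'%n) for n in('wrist','top')];cv2.imwrite('pics/m5.png',np.hstack(a))
E
```

```text
time: 10.05
eef_pos: [593.8, 40.9, 151.5]
tcp_rot: [[-0.989, -0.147, 0.0], [-0.147, 0.989, -0.0], [-0.0, -0.0, -1.0]]
ft_force: [-0.2, -0.3, 0.1]
finger_gap: 0.2
time: 11.75
eef_pos: [593.1, 42.3, 151.4]
tcp_rot: [[0.526, 0.85, 0.0], [0.85, -0.526, -0.0], [-0.0, 0.0, -1.0]]
ft_force: [-0.0, 0.2, -0.7]
finger_gap: -0.2
wrist [np.float64(145.75), np.float64(146.0), np.float64(146.25), np.float64(146.5), np.float64(146.75), np.float64(147.0), np.float64(147.25), np.float64(147.5), np.float64(147.75), np.float64(148.0), np.float64(148.25000000000003), np.float64(148.5), np.float64(148.75)] [(np.float64(159.0), 16)] [(np.float64(166.0), 15)]
wrist [np.float64(147.25), np.float64(147.5), np.float64(147.75), np.float64(148.0), np.float64(148.25000000000003), np.float64(148.5), np.float64(148.75), np.float64(149.0), np.float64(149.25), np.float64(149.5), np.float64(149.75), np.float64(150.0)] [(np.float64(160.25), 45)] [(np.float64(167.0), 23)]
wrist [np.float64(146.75), np.float64(147.0), np.float64(147.25), np.float64(147.5), np.float64(147.75), np.float64(148.0), np.float64(148.2500000000
[... 28229 characters left out ...]
000000006), np.float64(350.75), np.float64(351.0), np.float64(351.25), np.float64(351.5), np.float64(351.75), np.float64(352.0), np.float64(352.25), np.float64(352.5), np.float64(352.75), np.float64(353.0), np.float64(353.25), np.float64(353.5), np.float64(353.75000000000006), np.float64(354.0), np.float64(354.25), np.float64(354.5), np.float64(354.75), np.float64(355.0), np.float64(355.25), np.float64(355.5), np.float64(355.75), np.float64(356.0), np.float64(356.25), np.float64(356.5), np.float64(356.75), np.float64(357.0), np.float64(357.25), np.float64(357.5), np.float64(357.75), np.float64(358.0), np.float64(358.25), np.float64(358.5)] [(np.float64(158.75), 26)] [(np.float64(164.5), 11)]
```

View pics/m5.png

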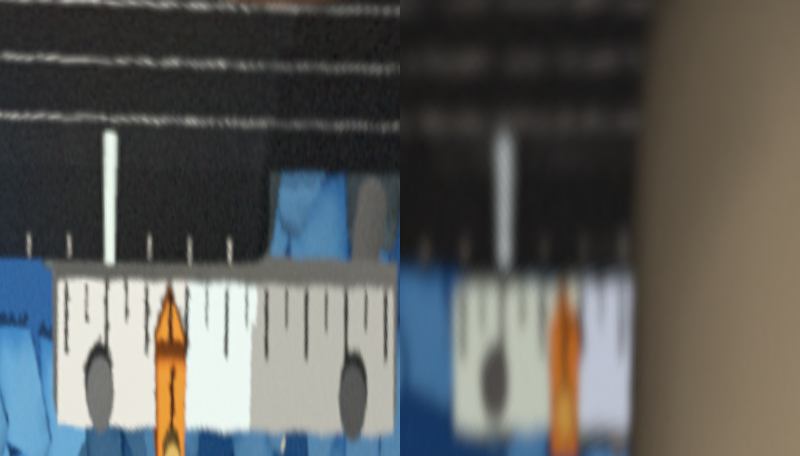

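```bash
python3 -m handwheel '[[[0,0,0],[0,0,20],0],[[0,0,0],[0,0,30],0],[[0,0,0],[0,0,30],0],[[0,0,0],[0,0,10],0],[[0,0,0],[0,0,8],0],[[0,0,0],[0,0,6],0],[[0,0,0],[0,0,6],0],[[0,0,0],[0,0,0],0],[[0,0,-0.04],[3.5,-0.07,0],0],[[0,0,-0.04],[3.5,-0.07,0],0],[[0,0,-0.04],[3.5,-0.07,0],0],[[0,0,-0.04],[3.5,-0.07,0],0],[[0,0,-0.04],[3.5,-0.07,0],0],[[0,0,-0.04],[3.5,-0.07,0],0],[[0,0,-0.04],[3.5,-0.07,0],0],[[0,0,-0.04],[3.5,-0.07,0],0],[[0,0,-0.04],[3.5,-0.07,0],0],[[0,0,-0.04],[3.5,-0.07,0],0]]'; python3 -m handwheel '[[[0,0,-0.02],[1.75,-0.02,0],0],[[0,0,0],[0,0,0],0],[[0,0,0],[0,0,0],0]]'
cat >> h.py <<'E'
def tips(c,g=(518.7,89.3),save_as=None):
    """centre of white index near rim and orange tip, world deg, in the window 120..220"""
    I,R,A=polar(c,np.array(g),n=3600); h=cv2.cvtColor(I,cv2.COLOR_RGB2HSV).astype(int); d=np.degrees(A); s=(d>140)&(d<180)
    w=((h[...,2]>110)&(h[...,1]<100)); r=(R>70)&(R<80); k=w[r].sum(0)*s; k=np.where(k>.5*r.sum(),k,0)
    o=(h[...,0]>5)&(h[...,0]<25)&(h[...,1]>140)&(h[...,2]>90)&s; res=[]
    for lo in range(86,110,3):
        q=o[(R>=lo)&(R<lo+3)].sum(0); q=np.where(q>4,q,0)
        if q.sum(): x=d[q>0]; res.append((lo,round((x.min()+x.max())/2,2),round(np.ptp(x),1)))
    print('index',round((k*d).sum()/max(k.sum(),1),2),'cursor',res)
    if save_as: cv2.imwrite('pics/'+save_as+'.png',cv2.resize(I[:,1450:1850,::-1],(400,456)))
E
python3 - <<'E'
from h import *
s=manip.observe();d=s['eef_pos'][:2]-np.array([518.7,89.3]);print(np.hypot(*d),np.degrees(np.arctan2(d[1],d[0])),s['ft_force'])
for n in ['wrist','top']: c=cam(n);save(c,n+'6');tips(c,save_as=n+'p6')
E
```

```text
time: 13.65
eef_pos: [605.2, 74.9, 42.1]
tcp_rot: [[0.148, 0.989, 0.002], [0.989, -0.148, -0.001], [-0.0, 0.002, -1.0]]
ft_force: [0.3, -1.8, -0.5]
finger_gap: -0.1
time: 13.95
eef_pos: [605.1, 76.8, 41.7]
tcp_rot: [[0.131, 0.991, 0.001], [0.991, -0.131, -0.0], [0.0, 0.001, -1.0]]
ft_force: [1.6, -0.5, -0.1]
finger_gap: -0.2
87.26771328384885 -8.246794576988204 [ 1.61009051 -0.54028294 -0.10184569]
index 0.0 cursor []
index 171.37 cursor []
```

```bash
python3 -m handwheel '[[[0,0,0],[-3,0,0],0],[[0,0,0],[0,0,-25],0],[[0,0,0],[0,0,-45],0],[[0,0,0],[0,0,-45],0],[[0,0,0],[0,0,-20],0],[[0,0,0],[0,0,0],0]]'
python3 - <<'E'
from h import *
s=manip.observe();R=np.array(s['tcp_rot'])
for n in ['wrist','top']: c=cam(n);save(c,n+'7');tips(c,save_as=n+'p7')
c=cam('wrist');T=np.array(c['world_from_camera']);print((R.T@(T[:3,3]-s['eef_pos'])).round(1),(R.T@T[:3,:3]).round(3).tolist(),T[:3,3].round())
a=[cv2.imread('pics/%sp7.png'%n) for n in('wrist','top')];cv2.imwrite('pics/m7.png',np.hstack(a))
E
```

```text
time: 14.65
eef_pos: [605.4, 73.8, 179.6]
tcp_rot: [[0.131, 0.991, 0.006], [0.991, -0.131, -0.0], [0.001, 0.006, -1.0]]
ft_force: [-1.1, 0.2, -0.5]
finger_gap: -0.0
index 159.93 cursor [(89, np.float64(162.25), np.float64(2.3)), (92, np.float64(162.5), np.float64(5.2)), (95, np.float64(162.85), np.float64(6.9)), (98, np.float64(162.85), np.float64(7.3)), (101, np.float64(162.95), np.float64(7.1)), (104, np.float64(162.8), np.float64(7.0)), (107, np.float64(162.85), np.float64(6.7))]
index 170.7 cursor []
[ 7.180e+01 -1.000e-01 -1.399e+02] [[0.0, 0.958, 0.287], [1.0, -0.002, 0.006], [0.007, 0.287, -0.958]] [614. 145. 320.]
```

View pics/m7.png

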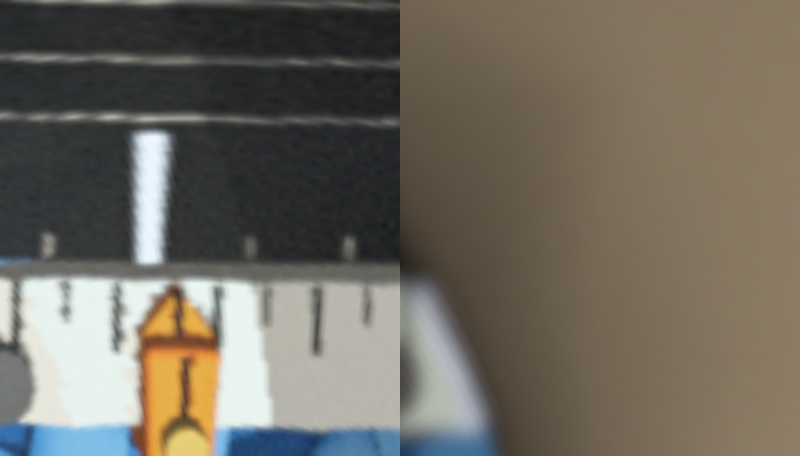

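Wrist panel (left): index at column 149 (159.9°), cursor tip at 175 (162.4°), so about 2.5° is left. The top camera is blocked by the arm. I'll put the wrist camera in the cursor's own radial plane for a parallax-free reading.

```bash
python3 -m handwheel '[[[0,0,0],[-11,-31.8,0],0],[[0,0,0],[-11,-31.8,0],0],[[0,0,0],[-11,-31.8,0],0],[[0,0,0],[-11,-31.8,0],0],[[0,0,0],[-11,-31.8,0],0],[[0,0,0],[0,0,0],0],[[0,0,0],[0,0,0],0]]'
python3 - <<'E'
from h import *
c=cam('wrist');save(c,'w8');tips(c,save_as='wp8');tips(c,(519.2,88.8)); T=np.array(c['world_from_camera']);print(T[:3,3])
u,v=proj(c,[436,115,52]).astype(int);print(u,v);a=c['color'][max(v-75,0):v+75,max(u-100,0):u+100]
a=cv2.resize(a,(600,450),interpolation=cv2.INTER_CUBIC);cv2.imwrite('pics/m8.png',np.hstack([cv2.resize(cv2.imread('pics/wp8.png'),(200,450)),a[:,:,::-1]]))
E
```

```text
time: 15.5
eef_pos: [439.3, 40.0, 175.6]
tcp_rot: [[0.131, 0.991, -0.001], [0.991, -0.131, 0.0], [0.0, -0.001, -1.0]]
ft_force: [0.5, -0.0, 0.3]
finger_gap: 0.3
index 159.49 cursor [(89, np.float64(161.8), np.float64(3.2)), (92, np.float64(161.95), np.float64(5.7)), (95, np.float64(161.95), np.float64(7.1)), (98, np.float64(161.8), np.float64(6.6)), (101, np.float64(161.85), np.float64(6.5)), (104, np.float64(161.75), np.float64(6.1)), (107, np.float64(161.85), np.float64(6.1))]
index 159.28 cursor [(89, np.float64(161.65), np.float64(2.7)), (92, np.float64(161.7), np.float64(5.2)), (95, np.float64(161.75), np.float64(6.9)), (98, np.float64(161.6), np.float64(6.6)), (101, np.float64(161.65), np.float64(6.5)), (104, np.float64(161.6), np.float64(6.2)), (107, np.float64(161.65), np.float64(6.1))]
[449.18102983 111.23460561 319.6239757 ]
299 118
```

View pics/m8.png

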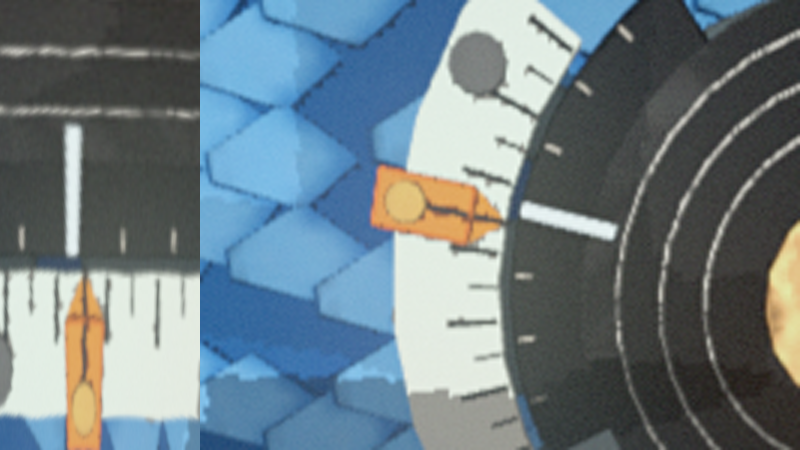

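```bash
python3 -m handwheel '[[[0,0,0],[11,31.8,0],0],[[0,0,0],[11,31.8,0],0],[[0,0,0],[11,31.8,0],0],[[0,0,0],[11,31.8,0],0],[[0,0,0],[11,31.8,0],0],[[0,0,0],[0,0,20],0],[[0,0,0],[0,0,45],0],[[0,0,0],[0,0,45],0],[[0,0,0],[0,0,13],0],[[0,0,0],[0,0,8],0],[[0,0,0],[0,0,4],0],[[0,0,0],[0,0,0],0],[[0,0,0],[1.5,0,0],0],[[0,0,0],[1.5,0,0],0],[[0,0,-0.01],[0.9,0,0],0],[[0,0,-0.01],[0.9,0,0],0],[[0,0,-0.01],[0.9,0,0],0],[[0,0,-0.008],[0.7,0,0],0],[[0,0,0],[0,0,0],0],[[0,0,0],[0,0,0],0]]'
python3 - <<'E'
from h import *
for i in range(4):
    s=manip.observe();d=s['eef_pos'][:2]-np.array([518.7,89.3]);print(np.hypot(*d).round(2),np.degrees(np.arctan2(d[1],d[0])).round(2),s['ft_force']); c=cam('wrist')
E
```

```text
time: 17.55
eef_pos: [605.0, 80.2, 41.2]
tcp_rot: [[0.093, 0.996, -0.001], [0.996, -0.093, -0.0], [-0.0, -0.001, -1.0]]
ft_force: [0.9, -2.5, 0.2]
finger_gap: -0.1
86.82 -6.01 [ 0.90897684 -2.51600441  0.19545777]
86.78 -6.0 [-0.23679701 -1.23297106  1.05487973]
86.8 -5.99 [ 0.87079703 -2.17559048  0.80274275]
86.82 -5.99 [ 0.67679802 -1.37404978  1.75134971]
```

```bash
python3 -m handwheel '[[[0,0,0],[-3,0,0],0],[[0,0,0],[0,0,-25],0],[[0,0,0],[0,0,-45],0],[[0,0,0],[0,0,-45],0],[[0,0,0],[0,0,-20],0],[[0,0,0],[-10.4,-32.2,0],0],[[0,0,0],[-10.4,-32.2,0],0],[[0,0,0],[-10.4,-32.2,0],0],[[0,0,0],[-10.4,-32.2,0],0],[[0,0,0],[-10.4,-32.2,0],0],[[0,0,0],[0,0,0],0],[[0,0,0],[0,0,0],0]]'
python3 - <<'E'
from h import *
c=cam('wrist');save(c,'w9');tips(c,save_as='wp9');tips(c,(519.2,88.8)); T=np.array(c['world_from_camera']);print(T[:3,3])
for t in ['lever_end','lever_pivot','dial_index','cursor_line']:
    for r in manip.tip_of('wrist',t)[:1]: print(t,round(r['p'],2),w(c,r['position']).round(1))
E
```

```text
time: 18.95
eef_pos: [439.8, 40.3, 176.6]
tcp_rot: [[0.093, 0.996, 0.001], [0.996, -0.093, 0.0], [0.0, 0.001, -1.0]]
ft_force: [-0.0, 0.5, 0.3]
finger_gap: -0.0
index 161.88 cursor [(89, np.float64(161.8), np.float64(3.4)), (92, np.float64(161.85), np.float64(5.7)), (95, np.float64(161.95), np.float64(7.1)), (98, np.float64(161.8), np.float64(6.6)), (101, np.float64(161.85), np.float64(6.5)), (104, np.float64(161.8), np.float64(6.2)), (107, np.float64(161.8), np.float64(6.0))]
index 161.61 cursor [(89, np.float64(161.6), np.float64(2.8)), (92, np.float64(161.7), np.float64(5.4)), (95, np.float64(161.8), np.float64(7.0)), (98, np.float64(161.65), np.float64(6.7)), (101, np.float64(161.7), np.float64(6.4)), (104, np.float64(161.6), np.float64(6.2)), (107, np.float64(161.6), np.float64(6.0))]
[446.64367036 111.86237377 320.64303891]
lever_pivot 0.64 [507.1 -21.8  64.6]
dial_index 0.9 [434.6 115.4  53.2]
cursor_line 0.86 [440.4 116.   56.2]
```

Index 161.88° against cursor 161.82°, so they line up to within 0.1°. Now the lever: go above the gap on its near-left side.

```bash
python3 -m handwheel '[[[0,0,0],[-22.3,7.4,0],0],[[0,0,0],[-22.3,7.4,0],0],[[0,0,0],[-22.3,7.4,0],0],[[0,0,-0.126],[0,0,0],0],[[0,0,-0.126],[0,0,0],0],[[0,0,-0.126],[0,0,0],0],[[0,0,-0.126],[0,0,15],0],[[0,0,-0.126],[0,0,20],0],[[0,0,-0.126],[0,0,15],0],[[0,0,0],[0,0,0],0],[[0,0,0],[0,0,0],0]]'
python3 - <<'E'
from h import *
c=cam('wrist');save(c,'w10');s=manip.observe();R=np.array(s['tcp_rot']);t=s['eef_pos']
for n in ['lever_end','lever_pivot']:
    for r in manip.tip_of('wrist',n)[:1]: P=w(c,r['position']);print(n,round(r['p'],2),P.round(1),'tool',(R.T@(P-t)).round(1),proj(c,P).round())
P=cloud(c);h=cv2.cvtColor(c['color'],cv2.COLOR_RGB2HSV);m=((h[...,0]<6)|(h[...,0]>172))&(h[...,1]>170)&(h[...,2]>80)&(c['z_map']>0)&(P[...,2]>50)&(P[...,2]<80)
Q=P[m];print(len(Q),Q.mean(0)); q=Q[Q[:,2]>72];print('ball top',len(q),q.mean(0) if len(q) else 0)
E
```

```text
time: 20.3
eef_pos: [456.2, -28.3, 126.5]
tcp_rot: [[-0.613, 0.79, -0.0], [0.79, 0.613, 0.0], [0.0, -0.0, -1.0]]
ft_force: [0.4, 0.4, 0.4]
finger_gap: -0.1
lever_end 0.88 [470.2 -52.1  65.7] tool [-27.2  -3.6  61.2] [313. 295.]
lever_pivot 0.61 [510.1 -20.7  66.6] tool [-26.9  47.2  60.3] [399. 295.]
688 [497.35752001 -29.32339004  63.56391361]
ball top 0 0
```

View pics/w10.png

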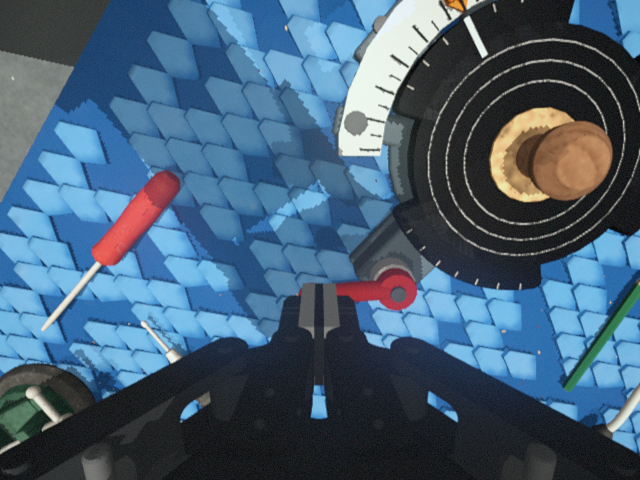

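The wrist view shows the red lever lying along the tool's y axis (hub at (398,290), ball hidden behind the fingertips at about (313,295)). Index and cursor at the top still line up. Descending and pushing the lever.

```bash
python3 -m handwheel '[[[0,0,0],[0,0,20],0],[[0,0,0],[0,0,25],0],[[0,0,0],[0,0,12],0],[[0,0,0],[0,0,8],0],[[0,0,0],[0,0,5],0],[[0,0,0],[0,0,0],0],[[0,0,0],[-2,0,0],0],[[0,0,0],[-2,0,0],0],[[0,0,0],[-2,0,0],0],[[0,0,0],[-2,0,0],0]]'
python3 -m handwheel '[[[0,0,-0.05],[-2.42,-0.92,0],0],[[0,0,-0.05],[-2.42,-0.92,0],0],[[0,0,-0.05],[-2.42,-0.92,0],0],[[0,0,-0.05],[-2.42,-0.92,0],0],[[0,0,-0.05],[-2.42,-0.92,0],0],[[0,0,-0.05],[-2.42,-0.92,0],0],[[0,0,-0.05],[-2.42,-0.92,0],0],[[0,0,-0.05],[-2.42,-0.92,0],0],[[0,0,-0.05],[-2.42,-0.92,0],0],[[0,0,-0.05],[-2.42,-0.92,0],0],[[0,0,-0.05],[-2.42,-0.92,0],0],[[0,0,-0.05],[-2.42,-0.92,0],0],[[0,0,-0.05],[-2.42,-0.92,0],0],[[0,0,-0.05],[-2.42,-0.92,0],0],[[0,0,-0.05],[-2.42,-0.92,0],0],[[0,0,-0.05],[-2.42,-0.92,0],0]]'
python3 - <<'E'
from h import *
c=cam('wrist');save(c,'w11');s=manip.observe();R=np.array(s['tcp_rot']);t=s['eef_pos'];print('pivot in tool',(R.T@(np.array([510.3,-20.4,66])-t)).round(1),s['ft_force'])
for r in manip.tip_of('wrist','lever_end')[:1]: P=w(c,r['position']);print(P,np.degrees(np.arctan2(P[1]+20.4,P[0]-510.3))%360-207.7)
E
```

```text
time: 21.45
eef_pos: [460.7, -34.6, 56.5]
tcp_rot: [[-0.616, 0.788, -0.0], [0.788, 0.616, 0.0], [0.0, 0.0, -1.0]]
ft_force: [-1.6, 1.9, 1.6]
finger_gap: 0.1
time: 23.05
eef_pos: [485.5, -66.1, 56.4]
tcp_rot: [[-0.994, 0.105, -0.001], [0.105, 0.994, 0.0], [0.001, 0.0, -1.0]]
ft_force: [-2.6, 0.7, 2.5]
finger_gap: -0.2
pivot in tool [-19.5  48.2  -9.6] [-1.29864342 -0.88936539  0.25897206]
```

```bash
python3 -m handwheel '[[[0,0,-0.05],[-2.42,-0.92,0],0],[[0,0,-0.05],[-2.42,-0.92,0],0],[[0,0,-0.05],[-2.42,-0.92,0],0],[[0,0,-0.05],[-2.42,-0.92,0],0],[[0,0,-0.05],[-2.42,-0.92,0],0],[[0,0,-0.05],[-2.42,-0.92,0],0],[[0,0,-0.02],[-0.97,-0.38,0],0],[[0,0,-0.02],[-0.97,-0.38,0],0]]'
python3 -m handwheel '[[[0,0,-0.01],[-0.5,-0.2,0],0],[[0,0,-0.01],[-0.5,-0.2,0],0],[[0,0,0],[0,0,0],0]]'
python3 -m handwheel '[[[0,0,-0.01],[-0.5,-0.2,0],0],[[0,0,-0.01],[-0.5,-0.2,0],0],[[0,0,0],[0,0,0],0]]'
```

```text
time: 23.95
eef_pos: [502.2, -71.8, 56.3]
tcp_rot: [[-0.973, -0.23, -0.001], [-0.23, 0.973, -0.0], [0.001, -0.0, -1.0]]
ft_force: [-3.9, -2.1, 0.9]
finger_gap: 0.3
time: 24.25
eef_pos: [503.6, -71.9, 56.3]
tcp_rot: [[-0.968, -0.25, 0.0], [-0.25, 0.968, -0.0], [0.0, -0.0, -1.0]]
ft_force: [-3.1, -2.9, 1.1]
finger_gap: -0.1
time: 24.55
eef_pos: [504.7, -72.0, 56.4]
tcp_rot: [[-0.963, -0.269, 0.0], [-0.269, 0.963, -0.0], [-0.0, -0.0, -1.0]]
ft_force: [-2.4, -2.8, 1.3]
finger_gap: 0.1
```

```bash
for i in 1 2; do python3 -m handwheel '[[[0,0,-0.01],[-0.5,-0.2,0],0],[[0,0,-0.01],[-0.5,-0.2,0],0],[[0,0,0],[0,0,0],0]]' | grep -E "eef|ft|time"; done; python3 -m handwheel '[[[0,0,0],[-0.5,0,0],0],[[0,0,0],[-0.5,0,0],0],[[0,0,0],[0,0,0],0]]'
```

```text
time: 24.85
eef_pos: [505.1, -72.2, 56.2]
ft_force: [-5.3, -4.5, 2.6]
time: 25.15
eef_pos: [505.2, -72.4, 56.2]
ft_force: [-10.6, -5.8, 3.9]
time: 25.45
eef_pos: [505.4, -72.3, 56.1]
tcp_rot: [[-0.951, -0.308, -0.006], [-0.308, 0.951, -0.001], [0.006, 0.001, -1.0]]
ft_force: [-15.2, -7.7, 6.4]
finger_gap: 0.0
```

```bash
python3 -m handwheel '[[[0,0,0],[4,0,0],0],[[0,0,0],[8,0,0],0],[[0,0,0],[0,0,-25],0],[[0,0,0],[0,0,-45],0],[[0,0,0],[0,0,-45],0],[[0,0,0],[0,0,-5],0],[[0,0,0],[3.9,31.8,0],0],[[0,0,0],[3.9,31.8,0],0],[[0,0,0],[3.9,31.8,0],0],[[0,0,0],[3.9,31.8,0],0]]' | tail -5; python3 -m handwheel '[[[0,0,0.1414],[0,0,0],0],[[0,0,0.1414],[0,0,0],0],[[0,0,0.1414],[0,0,0],0],[[0,0,0.1414],[0,0,0],0],[[0,0,0.1414],[0,0,0],0],[[0,0,0.1414],[0,0,0],0],[[0,0,0.1414],[0,0,0],0],[[0,0,0.1414],[0,0,0],0],[[0,0,0.1414],[0,0,0],0],[[0,0,0.1414],[0,0,0],0],[[0,0,0.1414],[0,0,0],0],[[0,0,0.1414],[0,0,0],0],[[0,0,0.1414],[0,0,0],0],[[0,0,0.1414],[0,0,0],0],[[0,0,0],[0,0,0],0],[[0,0,0],[0,0,0],0]]'
python3 - <<'E'
from h import *
c=cam('wrist');save(c,'w12');tips(c);tips(c,(519.2,88.8)); print(np.array(c['world_from_camera'])[:3,3].round(1))
for n in ['side','wrist']:
    c=cam(n); save(c,n+'12')
    for r in manip.tip_of(n,'lever_end')[:1]: P=w(c,r['position']);print(n,round(r['p'],2),P.round(1),(np.degrees(np.arctan2(P[1]+20.4,P[0]-510.3))%360-207.7).round(1))
    for r in manip.tip_of(n,'turned_knob_center')[:1]: print(w(c,r['position']).round(1))
E
```

```text
time: 26.45
eef_pos: [441.5, 41.9, 175.7]
tcp_rot: [[-0.952, -0.307, -0.0], [-0.307, 0.952, 0.001], [-0.0, 0.001, -1.0]]
ft_force: [0.5, 0.3, 0.7]
finger_gap: 0.0
time: 28.05
eef_pos: [442.2, 40.8, 175.9]
tcp_rot: [[0.092, 0.996, -0.0], [0.996, -0.092, 0.0], [0.0, -0.0, -1.0]]
ft_force: [-0.9, -0.2, -0.0]
finger_gap: 0.3
index 161.85 cursor [(89, np.float64(161.8), np.float64(3.4)), (92, np.float64(161.9), np.float64(5.6)), (95, np.float64(161.95), np.float64(7.1)), (98, np.float64(161.8), np.float64(6.6)), (101, np.float64(161.85), np.float64(6.5)), (104, np.float64(161.8), np.float64(6.2)), (107, np.float64(161.85), np.float64(6.1))]
index 161.64 cursor [(89, np.float64(161.65), np.float64(3.1)), (92, np.float64(161.75), np.float64(5.3)), (95, np.float64(161.8), np.float64(7.0)), (98, np.float64(161.7), np.float64(6.6)), (101, np.float64(161.7), np.float64(6.4)), (104, np.float64(161.65), np.float64(6.3)), (107, np.float64(161.7), np.float64(6.0))]
[449.2 112.3 319.9]
side 0.56 [521.5 -70.5  67. ] 74.9
[518.   88.1  77.1]
wrist 0.93 [524.3 -71.   67.5] 77.8
[520.2  84.9  72.3]
```

View pics/w12.png

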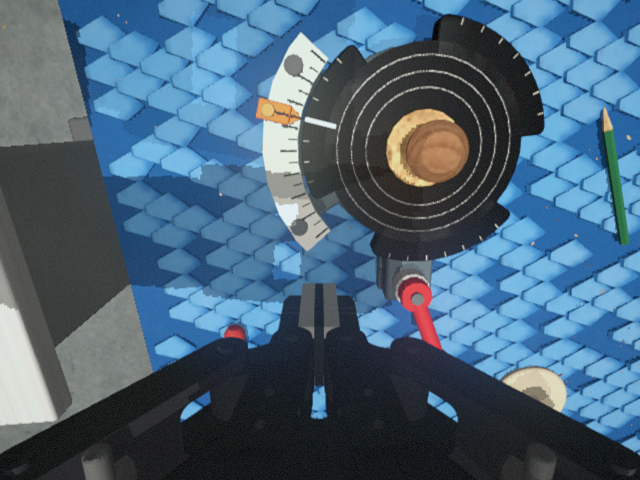

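The wrist view shows the index line (320,122) in line with the cursor tip (300,117), the lever swung over to the right and back (hub (415,293), arm to (435,345)), and the knob standing on its pad. The robot is clear, so I'm handing in.

```bash
python3 -c "
from station import manip; print(manip.job_done())"
```

```text
the job is handed in; nothing more can be done
None
```

I pushed the dial round to the cursor and locked it with the brake lever. The job is handed in at about 28 s of the 72 s allowed.

- **Dial:** I turned it counter-clockwise by about 134° with the closed fingertips, in three pushes using two of the notches. After locking, the last reading from the wrist camera was index 161.85° against cursor 161.8–161.9°, so they agree to within about 0.1°.
- **Brake lever:** I pushed it until the force rose sharply, from about 4 N to about 18 N, while the fingertips stopped moving. The wrist camera put it at 77.8°, against the stop at 77.3°.
- **Other things:** The knob is still standing on its cork pad and the cursor reads the same as before. I saw the pencil in the last wrist picture, and nothing I did went near the plug or the cup. The robot is touching nothing.

Two checks were weaker. The side camera put the lever at 74.9°, with lower confidence (0.56), which is within that network's 4 mm error. The arm blocked the top camera during the fine alignment, so that part rests on the wrist camera alone.

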